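Select a gear on the laboratory drive unit

TASK

Change gear on the bench drive unit: push its upright lever out of the unmarked rest leg, along the cross channel of the gate, and fully home into the slot marked by the cross-shaped plate, without engaging any other marked gear on the way. Push with the fingers from the side and never take the lever between them; leave the beaker, the weight and the spare gear where they stand, and finish clear of everything.

Things in the scene. Friction and masses are not known exactly. Their poses are not given: they have to be found in the camera images.
- gearbox: fixed drive unit: white housing 160 x 134 mm on a 190 x 170 mm foot, aluminium gate plate on top (150 mm in its x, 124 mm in its y). A motor (84 mm high) sticks out at -y, a brass output gear at +y. Origin: centre of its underside; z up; at zero yaw its x points away from the robot; turned up to 20 degrees either way
- gate (a point): centre of the gate plate's top, 126 mm above the bench, axes as the unit's. Slots 15 mm wide show dark: a cross channel along y at x = 0, in which walls stop the stick at y = +/-36 mm; at both its ends (y = +/-34 mm) one slot to +x and one to -x, where the stick stops at x = +/-28 mm; and a dead-end rest leg at y = 0, to x = -28 mm only (opposite it, a wall stops the lever)
- fore (a joint): tilt of the lever along the unit's x, rad: 0 upright (in the cross channel, within 0.03), positive towards +x. Starts in the rest leg at -0.29 to -0.19; fully home in a slot about +0.29 or -0.29. Pivot: at the unit's centre, 30 mm above the bench. No spring, stays where left; about 2 N at the knob moves it
- side (a joint): tilt of the lever sideways, rad: 0 in the middle, positive towards the unit's +y; the slots at the ends of the channel lie at about +0.36 and -0.36 (0.33 to 0.39). Same pivot and stiffness as fore
- knob (a point): centre of the lever's white knob, a round upright grip 28 mm across, 40 mm long (20 mm above and below), z along the lever, 165 mm from the pivot: 195 mm above the bench when upright, about 178 mm in a corner slot. At a channel end it is about 60 mm to the side of the unit's centre; fully home about 46 mm in x and 56 mm in y
- stick (a point): point of the lever's bare steel stick (10 mm thick) 90 mm from the pivot, about level with the gate plate
- mark_cross: the wanted gear's marker: blue plastic plate shaped as a cross (plus), arms 30 mm long, 9 mm wide, 4 mm thick, on the gate plate just beyond the end of its slot, in one of the four corners: 52 mm in x and 34 mm in y from the plate's centre. Origin: centre of its underside. Stick fully home: stick point about 28 mm from it, seen from above
- mark_disc: another gear's marker, same blue plastic: round disc, 28 mm across, 4 mm thick; origin at its underside's centre, in another corner
- mark_square: another gear's marker, same blue plastic: square 26 mm, 4 mm thick; origin at its underside's centre, in another corner
- mark_bar: another gear's marker, same blue plastic: single bar 30 x 9 mm, 4 mm thick; origin at its underside's centre, in another corner
- beaker_mid (a point): middle of a loose glass beaker, 68 mm across, 90 mm high, beside the unit; to be left alone
- weight_mid (a point): middle of a loose steel weight with a knob on top, 44 mm across, 64 mm high; to be left alone
- spare_gear_mid (a point): middle of a loose brass gear wheel lying flat, 62 mm across, 12 mm thick with a hub 22 mm high; to be left alone

How it is judged:
On the way, in this order (a step that is already met when the one before it is completed fails the run):
1. the lever is out of the rest leg, in the cross channel (value of joint fore above -0.06 rad), for 0.05 s.
2. the lever is fully home in the slot marked by the cross (horizontal distance between stick and mark_cross below 0.034 m), for 0.2 s.
At the end, for the whole second after the job is handed in: The lever rests fully home in the slot of the cross-shaped marker: its stick point is within 34 mm of the marker's centre seen from above (28 mm at the very end of the slot, so within 6 mm of home), the lever is still, and beaker, weight and spare gear are within 20 mm of where they began (horizontal distance between stick and mark_cross below 0.034 m and velocity of joint fore between -0.05 and 0.05 rad/s and velocity of joint side between -0.05 and 0.05 rad/s and distance of each of beaker_mid, weight_mid, spare_gear_mid from where it was at the start of the episode below 0.02 m); the robot touches nothing.
It fails at once if the lever is pushed home in a slot with another marker (stick point within 34 mm of that marker) (horizontal distance between stick and mark_disc below 0.034 m or horizontal distance between stick and mark_square below 0.034 m or horizontal distance between stick and mark_bar below 0.034 m).
It fails at once if the lever is taken between the fingers (grasp point within 12 mm of its axis at the height of knob or stick) (x of the grasp point in the frame of knob between -0.012 and 0.012 m and y of the grasp point in the frame of knob between -0.012 and 0.012 m and z of the grasp point in the frame of knob between -0.08 and 0.03 m).
It fails at once if the beaker, the weight or the spare gear is moved more than 20 mm or lifted (distance of any of beaker_mid, weight_mid, spare_gear_mid from where it was at the start of the episode above 0.02 m).
It also fails if it takes over 54 s, if anything falls off the work surface, if the arm or the gripper's body presses on something with over 40 N, if the wrist force passes 120 N, or if a joint passes its speed limit or range.

ROBOT

A 6-joint arm with a two-finger parallel gripper is mounted at the origin on the work surface. World frame = base frame: x ahead of the robot, y to its left, z up, the work surface at z = 0. Lengths are in m, angles in rad, forces in N, time in s.
With the tool pointing down it reaches from about 0.35 to 0.85 m from the base axis. Payload 8.1 kg.
Tool frame: the origin (TCP) lies between the finger pads; the fingertips stand 8 mm ahead of it and the grasp point (between the pads) lies 11 mm behind it (robot.tip_reach is the y of the fingertips in the tool frame, in m); y points along the fingers, z is the direction in which the jaws open and shut, and the axes are right-handed (so a half turn about y gives the same grasp; the last joint's range is limited). The gripper opens to 93 mm and grips with 3 to 60 N. Pads are 15 mm wide; open, the fingers measure 128 mm over their backs; the gripper's body (75 mm by 188 mm) begins 65 mm behind the grasp point.
Start: joints at [-1.416, 0.13, 1.488, -0, 1.523, -0.085], TCP at [0.143, -0.583, 0.227] pointing down, gripper open.
Joint ranges: [-2.96, 2.96], [-0.89, 2.26], [0.02, 2.5], [-1.34, 4.48], [0, 2.73], [-2.66, 2.66]. Speed limits (rad/s): [2.39, 2.39, 2.79, 3.14, 3.14, 3.14].

INTERFACE

Orientations are given as a rotation vector (axis times angle).
In Python, from plant import robot gives the robot as it stands.
- The arm moves only by the tool carry_out, never from a script. Its argument "increments" is a list of rows, each an object with "linear": the shift along the tool's x, y, z in m, a list of three; "yaw": the turn about the tool's y in rad. A call has 1 to 5 rows; each row is the pose to reach, as a shift and turn from the pose measured when the call began, along the tool's axes at that moment; what a row does not reach only later rows make up. A row lasts 1/8 s, in which the tool goes at most 62.5 mm and 10.7 degrees, less where a joint would pass 70% of its speed; a pose out of reach is approached as far as the arm can. A call with a gripper value outside its range is refused whole. "gripper" is the opening, from 0 (shut) to 1 (fully open), set as the call begins (left out, the last holds). The fingers move at their own pace and stop on an object; "newtons" is the grip in N (left out, the last holds). Time passes only in rows, so rows that repeat a pose let the fingers close. It gives the time, the measured TCP pose, the force and the opening at its end, in the units of the state.
- robot.read_state(): the state, without advancing time (a new reading comes with each control period).
- robot.read_camera(name): name is "scene" or "top" or "wrist"; returns the picture (384x512x3 uint8, blue, green, red); there is no depth.
- robot.camera_params(name): a dict with "fov_y" (degrees; the focal length in pixels is half the picture's height over the tangent of half this angle, whatever the lens; pixels are square), "cx", "cy" (the principal point, pixels), "R" (3x3) and "t" (3): a world point X has camera coordinates R X + t. Camera axes: x right, y down, z forward; pixel columns grow to the right and rows downward; lengths in m; the calibration is good to about 2 mm. A picture is of the moment at which its call begins: read the wrist's pose just before it. camera_params takes no time and is no camera call; for the wrist camera it gives the pose at the moment of the call.
- robot.close_job(): hands the job in, once; it reports no verdict.
The state is a dict: "t": time; "q": joint angles; "dq": joint speeds; "joint_torque": joint torques, N m; "tool_pos": TCP position; "orientation": TCP orientation; "force": force on the tool from outside, world axes, zero at the start; "wrist_torque": the same for the moment, N m; "opening": finger opening in m.
Only numpy, scipy, OpenCV 4.12 (cv2) and the standard library are available. Lean on these libraries where they do the work, as an engineer would, in place of code of your own. Each camera call takes 0.05 s, during which the arm holds its last target.

## Working session

There is one attempt and no reset: what is moved stays moved. The work goes in short steps, Python scripts to look and compute and a tool call to move; the robot and the scene stay as the last step left them, time stands still between calls to the robot, and variables do not carry over. Pictures are saved under pics/ and viewed, and the job is handed in when it is done.

Besides the shell and the picture viewer there is one more tool, called after "Request:" as name(argument=value, ...) on one line, values as JSON. carry_out: Moves the arm, as the interface text tells. Its arguments: {"type":"object","properties":{"increments":{"type":"array","items":{"type":"object","properties":{"linear":{"type":"array","items":{"type":"number"}},"yaw":{"type":"number"}}}},"gripper":{"type":"number"},"newtons":{"type":"number"}},"required":["increments"]}

```bash
mkdir -p pics; python3 - <<'E'
from plant import robot
import cv2
print(robot.read_state())
for n in ("scene","top"):
    cv2.imwrite(f"pics/{n}0.png",robot.read_camera(n)); print(n,robot.camera_params(n))
E
```

```text
{'t': 0.0, 'q': array([-1.41641698e+00,  1.31123873e-01,  1.48927234e+00, -3.04490114e-06,
        1.52299684e+00, -8.54030443e-02]), 'dq': array([ 0.00027966,  0.00136208,  0.00056155,  0.00321098,  0.00141732,
       -0.00127421]), 'joint_torque': array([-3.24246803e-04, -5.59849334e+01, -4.91752231e+01,  7.67655065e-02,
        3.54820210e-02, -1.76027061e-04]), 'tool_pos': array([ 0.14242868, -0.5822836 ,  0.22561352]), 'orientation': array([-0.25234741,  2.09603523, -2.09224018]), 'force': array([-0.21841537, -0.49349768, -0.39048012]), 'wrist_torque': array([-0.00139172,  0.04840812,  0.02232205]), 'opening': 0.0932738367706069}
scene {'fov_y': 48.597329873872, 'cx': 264.7255509411073, 'cy': 189.20866036646538, 'R': array([[ 0.20333572,  0.97903802, -0.0117957 ],
       [ 0.54666852, -0.12351544, -0.82818927],
       [-0.81228573,  0.16195212, -0.56032437]]), 't': array([-0.11830097, -0.18935686,  1.60633603])}
top {'fov_y': 48.681503190517304, 'cx': 254.0213491324838, 'cy': 192.39546523104693, 'R': array([[-0.02702202, -0.99959194,  0.00926057],
       [-0.99573513,  0.02609796, -0.08848984],
       [ 0.08821205, -0.01161225, -0.99603403]]), 't': array([0.03043712, 0.56298423, 0.95618987])}
```

View pics/scene0.png

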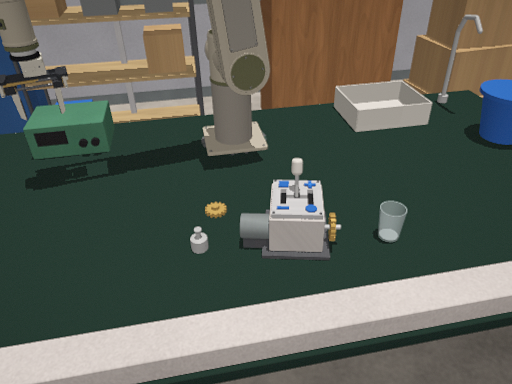

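View pics/top0.png

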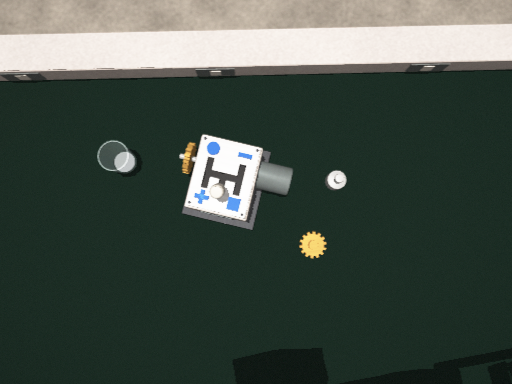

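The top view shows the unit near (228,180). The cross is at about (202,196), the disc at (213,148), the bar at (245,156) and the square at (234,204). That puts the cross in the unit's -x,+y corner. I'll measure it next.

```bash
cat > h.py <<'E'
import numpy as np,cv2
from plant import robot
def ray(n,u,v,P=None):
    p=P or robot.camera_params(n); f=192/np.tan(np.radians(p['fov_y']/2))
    d=p['R'].T@np.array([(u-p['cx'])/f,(v-p['cy'])/f,1]); o=-p['R'].T@p['t']; return o,d
def onz(n,u,v,z,P=None):
    o,d=ray(n,u,v,P); return o+d*(z-o[2])/d[2]
def proj(n,X):
    p=robot.camera_params(n); f=192/np.tan(np.radians(p['fov_y']/2)); c=p['R']@X+p['t']; return c[:2]/c[2]*f+[p['cx'],p['cy']]
def tri(a,b):
    o1,d1=a;o2,d2=b
    s=np.linalg.lstsq(np.c_[d1,-d2],o2-o1,rcond=None)[0]
    p,q=o1+d1*s[0],o2+d2*s[1]; return (p+q)/2,np.linalg.norm(p-q)
def blue(im):
    b,g,r=[im[...,i].astype(int) for i in range(3)]
    return ((b>120)&(b-r>70)&(b-g>50)).astype(np.uint8)
E
python3 - <<'E'
from h import *
for n,box in (("top",(180,270,130,225)),("scene",(265,330,170,220))):
    im=cv2.imread(f"pics/{n}0.png"); m=blue(im); k=np.zeros_like(m); x0,x1,y0,y1=box; k[y0:y1,x0:x1]=1
    N,_,st,c=cv2.connectedComponentsWithStats(m*k)
    for i in range(1,N):
        if st[i,4]>8: print(n,st[i],c[i].round(1),onz(n,*c[i],.130).round(4))
    cv2.imwrite(f"pics/z_{n}.png",cv2.resize(im[130:235,170:300] if n=="top" else im[145:260,230:350],None,fx=5,fy=5,interpolation=2))
E
```

```text
top [207 142  13  13 131] [213.  147.7] [0.6498 0.0994 0.13  ]
top [238 152  14   7  56] [244.8 155.3] [0.6322 0.0337 0.13  ]
top [194 190  15  14  98] [201.1 196.2] [0.5492 0.1258 0.13  ]
top [227 197  14  15 148] [233.1 203.6] [0.5323 0.0604 0.13  ]
scene [279 181  10   6  56] [283.2 183.5] [0.5298 0.0617 0.13  ]
scene [304 181  11   7  39] [309.2 184.2] [0.548 0.127 0.13 ]
scene [306 204  11   8  69] [310.9 207.8] [0.648  0.1012 0.13  ]
scene [277 206  12   3  28] [281.9 207.3] [0.6308 0.0338 0.13  ]
```

View pics/z_top.png

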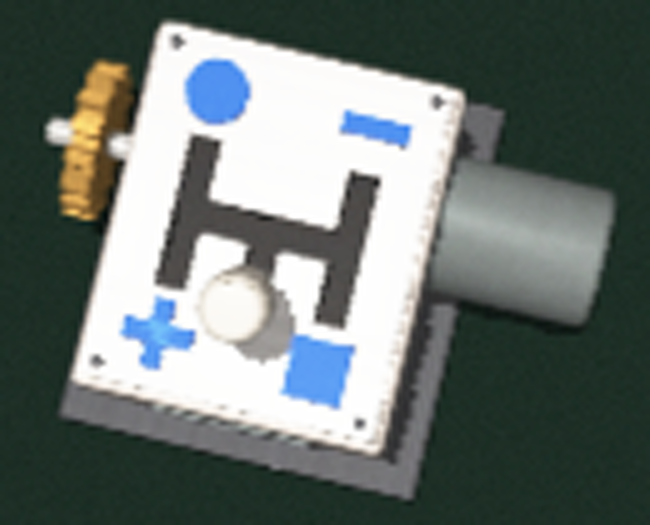

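View pics/z_scene.png

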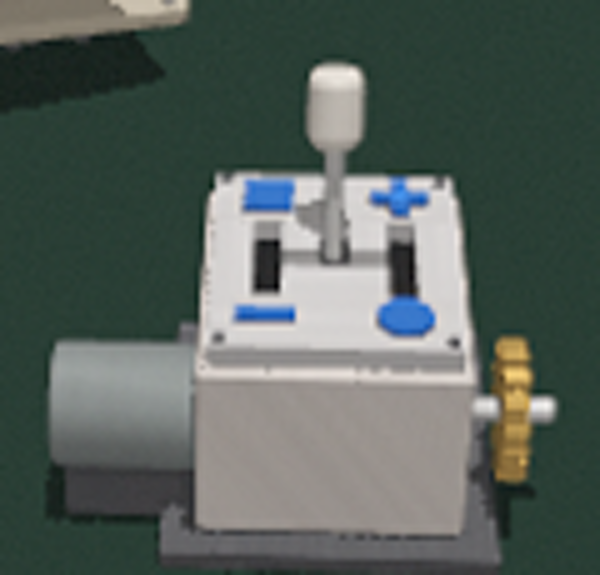

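```bash
python3 - <<'E'
from h import *
from scipy.spatial.transform import Rotation as R
M={'disc':(.6489,.1003),'bar':(.6315,.0337),'cross':(.5486,.1264),'sq':(.531,.061)}
M={k:np.array(v) for k,v in M.items()}
C=np.mean(list(M.values()),0); d=M['disc']-M['cross']+M['bar']-M['sq']; yaw=np.arctan2(d[1],d[0])
Ru=np.array([[np.cos(yaw),-np.sin(yaw)],[np.sin(yaw),np.cos(yaw)]])
print(C,yaw,np.degrees(yaw)); 
for k in M: print(k,(Ru.T@(M[k]-C)).round(4))
X,e=tri(ray('top',217,190.6),ray('scene',297,166.4)); print('knob',X,e,(Ru.T@(X[:2]-C)))
s=robot.read_state(); T=R.from_rotvec(s['orientation']).as_matrix(); print(T.round(3)); 
u=Ru.T@T[:2,:]; print('tool axes in unit',u.round(3), 'tcp in unit',Ru.T@(s['tool_pos'][:2]-C))
for n,px,z in (('beaker','',0),): print(onz('top',125,162,0.0))
print('weight',onz('top',337,180,.03),'gear',onz('top',313,245,.01))
E
```

```text
[0.59    0.08035] -0.25992034820230586 -14.8923389615629
disc [0.0518 0.0344]
bar [ 0.0521 -0.0344]
cross [-0.0518  0.0339]
sq [-0.052  -0.0339]
knob [0.55430328 0.08923996 0.1926402 ] 0.002276825658872885 [-0.03678244 -0.00058283]
[[-0.971 -0.     0.238]
 [-0.238  0.002 -0.971]
 [-0.    -1.    -0.002]]
tool axes in unit [[-0.878 -0.001  0.479]
 [-0.479  0.001 -0.878]] tcp in unit [-0.2621747  -0.75545448]
[0.64638674 0.31997586 0.        ]
weight [ 0.58684204 -0.17683707  0.03      ] gear [ 0.43863536 -0.11842774  0.01      ]
```

Request:
carry_out(increments=[{"linear":[-0.05,0,-0.028],"yaw":0.1},{"linear":[-0.1,0,-0.055],"yaw":0.2},{"linear":[-0.15,0,-0.083],"yaw":0.3},{"linear":[-0.2,0,-0.11],"yaw":0.4},{"linear":[-0.25,0,-0.14],"yaw":0.5}], gripper=0, newtons=20)

```text
t: 0.72
tool_pos: [0.353, -0.3854, 0.2256]
orientation: [-0.275, -2.082, 2.078]
force: [0.7, -0.9, -0.5]
opening: 0.0478
```

```bash
cat >> h.py <<'E'
from scipy.spatial.transform import Rotation as Rn
C=np.array([.59,.08035]); yaw=-.25992
Ru=np.array([[np.cos(yaw),-np.sin(yaw)],[np.sin(yaw),np.cos(yaw)]])
def stat(tgt=None):
    s=robot.read_state(); T=Rn.from_rotvec(s['orientation']).as_matrix(); A=Ru.T@T[:2,:]
    print('t',round(s['t'],2),'unit xy',(Ru.T@(s['tool_pos'][:2]-C)).round(4),'z',s['tool_pos'][2].round(4),'op',round(s['opening'],4),'F unit',(Ru.T@s['force'][:2]).round(1),s['force'][2].round(1))
    ang=np.arctan2(A[1,0],-A[0,0]); print('yaw needed for tool x=-ux, z=-uy:',round(float(np.arctan2(-A[1,0],-A[0,0])),3), A[:,[0,2]].round(3).tolist(), 'q',s['q'].round(2))
    if tgt is not None:
        w=np.r_[C+Ru@np.array(tgt[:2]),tgt[2]]; print('linear',(T.T@(w-s['tool_pos'])).round(4))
    return s
E
python3 -c "
from h import *
stat((-.11,0,.225))"
```

```text
t 0.72 unit xy [-0.1093 -0.511 ] z 0.2256 op 0.0478 F unit [ 0.9 -0.7] -0.5
yaw needed for tool x=-ux, z=-uy: -0.004 [[-1.0, -0.004], [0.004, -1.0]] q [-0.93 -0.08  1.7   0.    1.52  0.91]
linear [ 0.0026  0.0015 -0.511 ]
```

Request:
carry_out(increments=[{"linear":[0,0,-0.06]},{"linear":[0,0,-0.12]},{"linear":[0,0,-0.18]},{"linear":[0,0,-0.24]},{"linear":[0,0,-0.3]}])

```text
$.increments[0]: bad value
```

Request:
carry_out(increments=[{"linear":[0,0,-0.06]},{"linear":[0,0,-0.12]},{"linear":[0,0,-0.18]},{"linear":[0,0,-0.2]},{"linear":[0,0,-0.21]}])

```text
$.increments[0]: bad value
```

```bash
python3 -c "
from h import *
stat((-.085,0,.175))
im=robot.read_camera('scene');cv2.imwrite('pics/s1.png',cv2.resize(im[100:270,200:370],None,fx=3.5,fy=3.5))
im=robot.read_camera('top');cv2.imwrite('pics/t1.png',cv2.resize(im[100:260,140:320],None,fx=3.5,fy=3.5))
"
```

```text
t 0.72 unit xy [-0.1093 -0.511 ] z 0.2256 op 0.0478 F unit [ 0.9 -0.7] -0.5
yaw needed for tool x=-ux, z=-uy: -0.004 [[-1.0, -0.004], [0.004, -1.0]] q [-0.93 -0.08  1.7   0.    1.52  0.91]
linear [-0.0224  0.0515 -0.511 ]
```

View pics/s1.png

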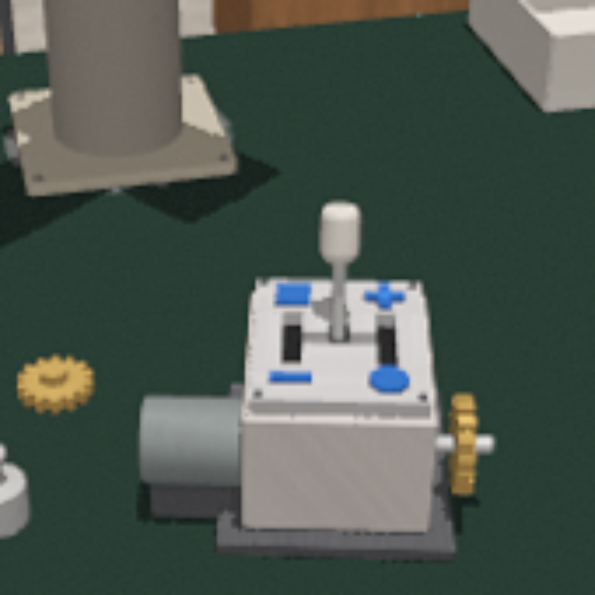

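View pics/t1.png

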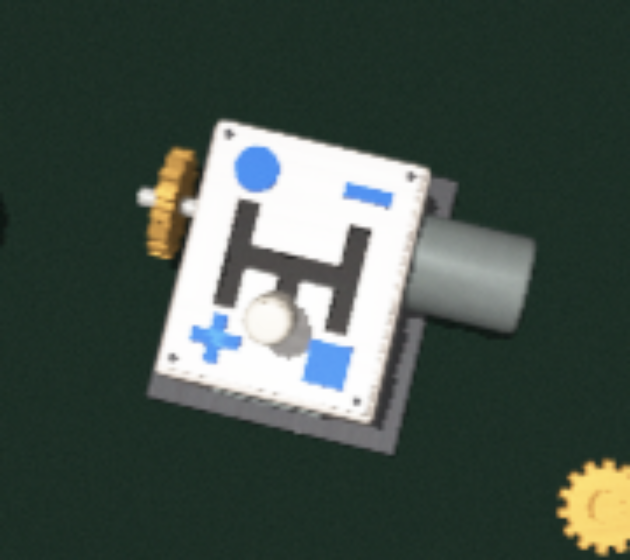

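The move calls were refused because every row needs a yaw, so the scene is unchanged. The lever still stands in the rest leg. I'll send them again with yaw included.

Request:
carry_out(increments=[{"linear":[0,0,-0.06],"yaw":0},{"linear":[0,0,-0.12],"yaw":0},{"linear":[0,0,-0.18],"yaw":0},{"linear":[0,0,-0.24],"yaw":0},{"linear":[0,0,-0.3],"yaw":0}])

```text
t: 1.45
tool_pos: [0.4318, -0.0917, 0.2266]
orientation: [-0.271, -2.088, 2.081]
force: [0.2, 0.6, 0.1]
opening: 0.0005
```

Request:
carry_out(increments=[{"linear":[0,0,-0.06],"yaw":0},{"linear":[0,0,-0.12],"yaw":0},{"linear":[0,0,-0.18],"yaw":0},{"linear":[0,0,-0.2],"yaw":0},{"linear":[0,0,-0.21],"yaw":0}])

```text
t: 2.08
tool_pos: [0.4853, 0.1119, 0.2268]
orientation: [-0.268, -2.088, 2.082]
force: [0.2, -1.0, -0.6]
opening: 0.0008
```

```bash
python3 -c "
from h import *
stat((-.085,0,.175))
im=robot.read_camera('scene');cv2.imwrite('pics/s2.png',cv2.resize(im[100:270,200:370],None,fx=3.5,fy=3.5))
"
```

```text
t 2.08 unit xy [-0.1093  0.0036] z 0.2268 op 0.0008 F unit [ 0.5 -0.9] -0.6
yaw needed for tool x=-ux, z=-uy: 0.004 [[-1.0, 0.004], [-0.004, -1.0]] q [ 0.12 -0.15  1.77  0.    1.52  1.95]
linear [-0.0243  0.0518  0.0038]
```

View pics/s2.png

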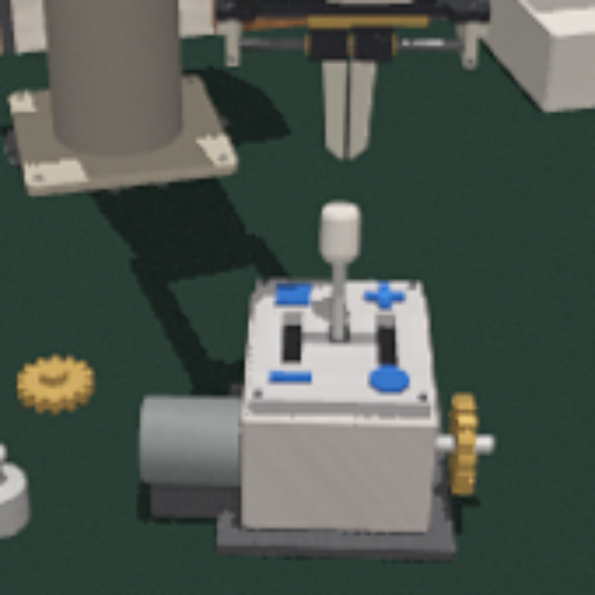

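Request:
carry_out(increments=[{"linear":[0,0.022,0.004],"yaw":0},{"linear":[0,0.045,0.004],"yaw":0},{"linear":[-0.02,0.045,0.004],"yaw":0},{"linear":[-0.035,0.045,0.004],"yaw":0},{"linear":[-0.045,0.045,0.004],"yaw":0}])

```text
t: 2.75
tool_pos: [0.5289, 0.0959, 0.1822]
orientation: [-0.27, -2.088, 2.081]
force: [0.5, 0.7, 0.1]
opening: 0.0005
```

Request:
carry_out(increments=[{"linear":[-0.01,0,0],"yaw":0},{"linear":[-0.02,0,0],"yaw":0},{"linear":[-0.03,0,0],"yaw":0},{"linear":[-0.035,0,0],"yaw":0},{"linear":[-0.037,0,0],"yaw":0}])

```text
t: 3.38
tool_pos: [0.5649, 0.0864, 0.1821]
orientation: [-0.27, -2.087, 2.081]
force: [-1.4, 0.0, 1.7]
opening: 0.0006
```

```bash
python3 -c "
from h import *
stat((-.022,0,.182))
im=robot.read_camera('scene');cv2.imwrite('pics/s3.png',cv2.resize(im[100:270,200:370],None,fx=3.5,fy=3.5))
im=robot.read_camera('top');cv2.imwrite('pics/t3.png',cv2.resize(im[100:260,140:320],None,fx=3.5,fy=3.5))
"
```

```text
t 3.38 unit xy [-0.0258 -0.0006] z 0.1821 op 0.0006 F unit [-1.3 -0.3] 1.7
yaw needed for tool x=-ux, z=-uy: 0.002 [[-1.0, 0.002], [-0.002, -1.0]] q [0.06 0.08 1.63 0.   1.44 1.89]
linear [-0.0038  0.0001 -0.0006]
```

View pics/s3.png

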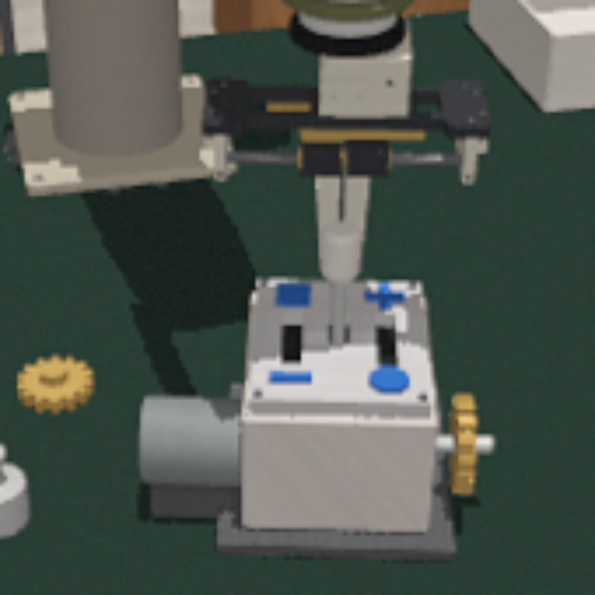

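View pics/t3.png

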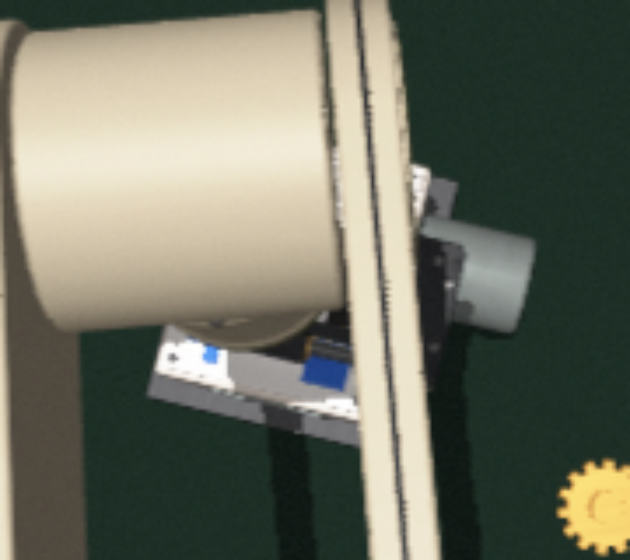

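The lever has moved with the fingers, and the knob now sits at scene crop (341,250). I'll push on in small steps and compare it with the projected upright position.

Request:
carry_out(increments=[{"linear":[-0.003,0,0],"yaw":0},{"linear":[-0.005,0,0],"yaw":0},{"linear":[-0.005,0,0],"yaw":0}])

```text
t: 3.85
tool_pos: [0.5696, 0.0852, 0.1821]
orientation: [-0.27, -2.087, 2.081]
force: [-2.1, -0.3, 1.6]
opening: 0.0002
```

```bash
python3 -c "
from h import *
stat((-.022,0,.182))
for f in (-.06,-.03,0,.03):
  def P(r): return proj('scene',np.r_[C+Ru@np.array([r*np.sin(f),0]),.03+r*np.cos(f)]).round(1)
  print(f,'knob top',P(.185),'centre',P(.165),'knob bottom',P(.145))
im=robot.read_camera('scene');cv2.imwrite('pics/s4.png',cv2.resize(im[150:210,260:340],None,fx=8,fy=8))
"
```

```text
t 3.85 unit xy [-0.0209 -0.0005] z 0.1821 op 0.0002 F unit [-1.9 -0.9] 1.6
yaw needed for tool x=-ux, z=-uy: 0.002 [[-1.0, 0.002], [-0.002, -1.0]] q [0.06 0.09 1.61 0.   1.44 1.89]
linear [ 0.0011  0.0001 -0.0005]
-0.06 knob top [297.1 164.1] centre [296.9 171.4] knob bottom [296.6 178.5]
-0.03 knob top [297.2 165.2] centre [296.9 172.4] knob bottom [296.7 179.4]
0 knob top [297.2 166.3] centre [296.9 173.4] knob bottom [296.7 180.4]
0.03 knob top [297.2 167.6] centre [296.9 174.5] knob bottom [296.7 181.4]
```

View pics/s4.png

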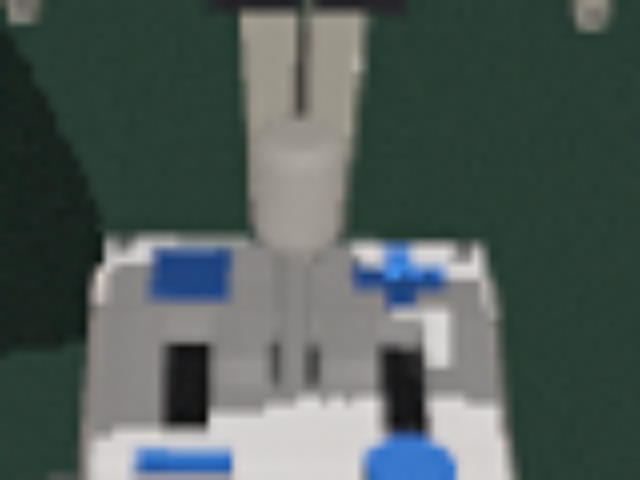

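The knob's bottom rim at about row 181.7 matches fore ≈ 0, so the lever is upright in the channel. Next I'll back off and go round to its -y side.

Request:
carry_out(increments=[{"linear":[0.035,0,0],"yaw":0},{"linear":[0.035,0,0.03],"yaw":0},{"linear":[0.035,0,0.065],"yaw":0},{"linear":[0.0,0,0.065],"yaw":0},{"linear":[-0.021,0,0.065],"yaw":0}])

```text
t: 4.53
tool_pos: [0.5743, 0.0161, 0.182]
orientation: [-0.273, -2.087, 2.081]
force: [-1.0, -0.2, -0.2]
opening: 0.0006
```

```bash
python3 -c "
from h import *
stat((0,-.06,.182))
im=robot.read_camera('scene');cv2.imwrite('pics/s5.png',cv2.resize(im[130:220,240:360],None,fx=5,fy=5))
"
```

```text
t 4.53 unit xy [ 0.0014 -0.0662] z 0.182 op 0.0006 F unit [-1.  -0.5] -0.2
yaw needed for tool x=-ux, z=-uy: 0.001 [[-1.0, 0.001], [-0.001, -1.0]] q [-0.06  0.08  1.62  0.    1.44  1.77]
linear [ 0.0014  0.0001 -0.0062]
```

View pics/s5.png

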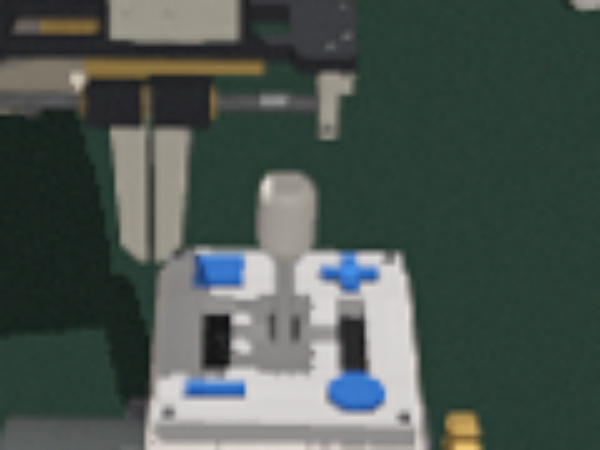

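Request:
carry_out(increments=[{"linear":[0.001,0,-0.02],"yaw":0},{"linear":[0.001,0,-0.035],"yaw":0},{"linear":[0.001,0,-0.048],"yaw":0},{"linear":[0.001,0,-0.06],"yaw":0},{"linear":[0.001,0,-0.07],"yaw":0}])

```text
t: 5.2
tool_pos: [0.5926, 0.0845, 0.1819]
orientation: [-0.273, -2.087, 2.082]
force: [-1.2, -1.9, -1.5]
opening: 0.0002
```

```bash
python3 -c "
from h import *
stat((0,.025,.182))
im=robot.read_camera('scene');cv2.imwrite('pics/s6.png',cv2.resize(im[130:220,240:360],None,fx=5,fy=5))
"
```

```text
t 5.2 unit xy [0.0015 0.0047] z 0.1819 op 0.0002 F unit [-0.6 -2.2] -1.5
yaw needed for tool x=-ux, z=-uy: 0.002 [[-1.0, 0.002], [-0.002, -1.0]] q [0.05 0.15 1.55 0.   1.44 1.88]
linear [ 0.0014 -0.0001 -0.0203]
```

View pics/s6.png

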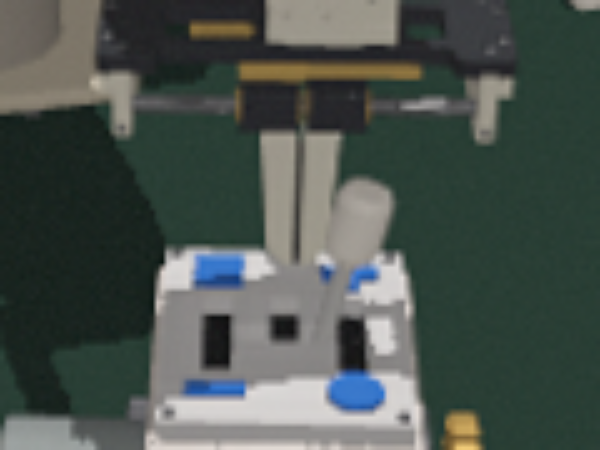

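Request:
carry_out(increments=[{"linear":[0.001,0,-0.006],"yaw":0},{"linear":[0.001,0,-0.011],"yaw":0},{"linear":[0.001,0,-0.014],"yaw":0}])

```text
t: 5.62
tool_pos: [0.5954, 0.0993, 0.1819]
orientation: [-0.272, -2.088, 2.081]
force: [-0.8, -1.5, -1.5]
opening: 0.0004
```

```bash
python3 -c "
from h import *
stat((0,.025,.182))
for s in (.3,.33,.36,.39):
  for r in (.09,.165): print(s,r,proj('scene',np.r_[C+Ru@np.array([0,r*np.sin(s)]),.03+r*np.cos(s)])*5-[1200,650])
im=robot.read_camera('scene');cv2.imwrite('pics/s7.png',cv2.resize(im[130:220,240:360],None,fx=5,fy=5))
"
```

```text
t 5.62 unit xy [0.0004 0.0198] z 0.1819 op 0.0004 F unit [-0.4 -1.6] -1.5
yaw needed for tool x=-ux, z=-uy: 0.002 [[-1.0, 0.002], [-0.002, -1.0]] q [0.08 0.16 1.54 0.   1.44 1.91]
linear [ 0.0004 -0.     -0.0052]
0.3 0.09 [332.58765262 351.01928728]
0.3 0.165 [384.78204169 231.9708972 ]
0.33 0.09 [337.61597155 352.48098028]
0.33 0.165 [394.33574845 234.82778152]
0.36 0.09 [342.58205929 354.06386227]
0.36 0.165 [403.76068859 237.92307507]
0.39 0.09 [347.48090328 355.76618648]
0.39 0.165 [413.04643729 241.25278893]
```

View pics/s7.png

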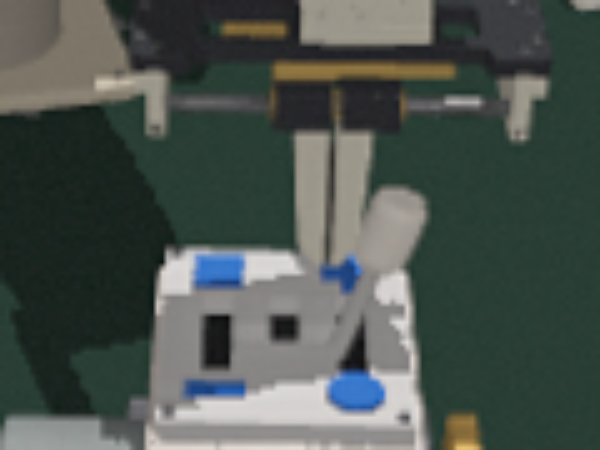

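The knob centre is at about (392,232) in the crop, which gives side ≈ 0.325. I'll push a few millimetres more.

Request:
carry_out(increments=[{"linear":[0.0,0,-0.003],"yaw":0},{"linear":[0.0,0,-0.006],"yaw":0},{"linear":[0.0,0,-0.006],"yaw":0}])

```text
t: 6.05
tool_pos: [0.5971, 0.1056, 0.182]
orientation: [-0.272, -2.089, 2.081]
force: [-0.2, -1.2, -0.4]
opening: 0.0007
```

```bash
python3 -c "
from h import *
stat((0,.025,.182))
im=robot.read_camera('scene');cv2.imwrite('pics/s8.png',cv2.resize(im[130:220,240:360],None,fx=5,fy=5))
"
```

```text
t 6.05 unit xy [0.0004 0.0262] z 0.182 op 0.0007 F unit [ 0.1 -1.2] -0.4
yaw needed for tool x=-ux, z=-uy: 0.002 [[-1.0, 0.002], [-0.002, -1.0]] q [0.09 0.17 1.53 0.   1.44 1.92]
linear [0.0004 0.     0.0012]
```

View pics/s8.png

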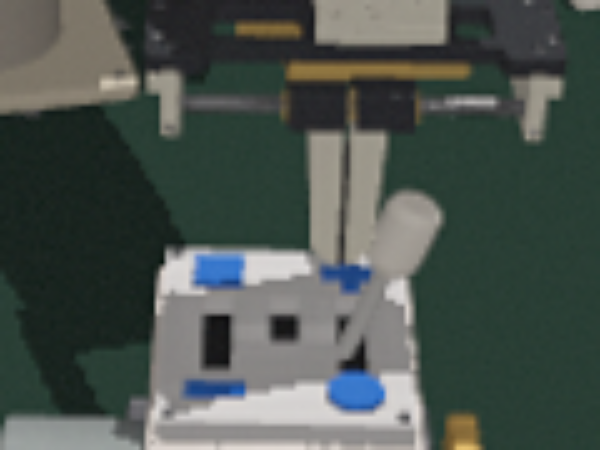

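The knob centre is at about (406,236), so side ≈ 0.365 and the lever is at the slot line. I'll go round to its +x side, 10 mm lower.

Request:
carry_out(increments=[{"linear":[0,0,0.03],"yaw":0},{"linear":[-0.03,0,0.045],"yaw":0},{"linear":[-0.06,0.005,0.04],"yaw":0},{"linear":[-0.06,0.01,0.0],"yaw":0},{"linear":[-0.06,0.01,-0.03],"yaw":0}])

```text
t: 6.72
tool_pos: [0.6631, 0.1201, 0.1716]
orientation: [-0.272, -2.089, 2.08]
force: [0.0, -0.6, -1.1]
opening: 0.0006
```

```bash
python3 -c "
from h import *
stat((0.022,.056,.172))
im=robot.read_camera('scene');cv2.imwrite('pics/s9.png',cv2.resize(im[130:220,240:360],None,fx=5,fy=5))
im=robot.read_camera('wrist');cv2.imwrite('pics/w9.png',im)
"
```

```text
t 6.72 unit xy [0.0604 0.0572] z 0.1716 op 0.0006 F unit [ 0.2 -0.6] -1.1
yaw needed for tool x=-ux, z=-uy: 0.001 [[-1.0, 0.001], [-0.001, -1.0]] q [0.1  0.35 1.33 0.   1.46 1.93]
linear [ 0.0384 -0.0005  0.0012]
```

View pics/s9.png

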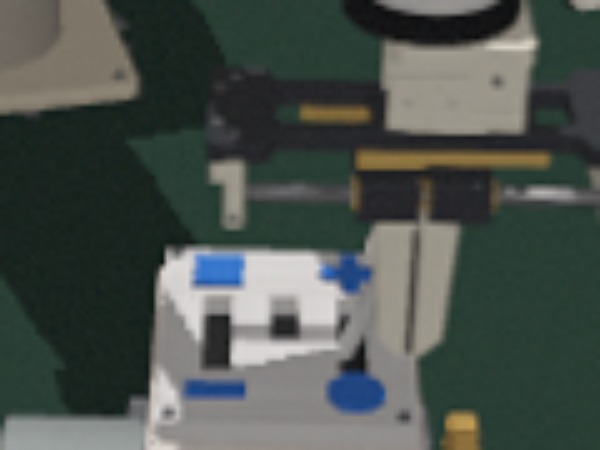

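View pics/w9.png

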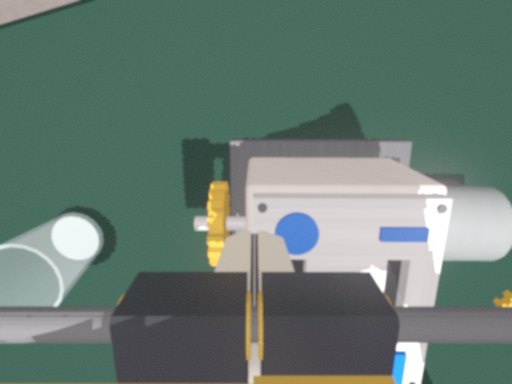

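Request:
carry_out(increments=[{"linear":[0.02,0,0],"yaw":0},{"linear":[0.035,0,0],"yaw":0},{"linear":[0.047,0,0],"yaw":0},{"linear":[0.058,0,0],"yaw":0},{"linear":[0.068,0,0],"yaw":0}])

```text
t: 7.45
tool_pos: [0.5979, 0.1391, 0.1722]
orientation: [-0.273, -2.093, 2.081]
force: [5.0, -0.0, -3.1]
opening: 0.0004
```

```bash
python3 -c "
from h import *
stat((-.02,.056,.172))
im=robot.read_camera('scene');cv2.imwrite('pics/s10.png',cv2.resize(im[130:220,240:360],None,fx=5,fy=5))
"
```

```text
t 7.45 unit xy [-0.0075  0.0588] z 0.1722 op 0.0004 F unit [4.9 1.3] -3.1
yaw needed for tool x=-ux, z=-uy: 0.004 [[-1.0, 0.004], [-0.004, -1.0]] q [0.14 0.19 1.52 0.   1.42 1.97]
linear [0.0125 0.0001 0.0028]
```

View pics/s10.png

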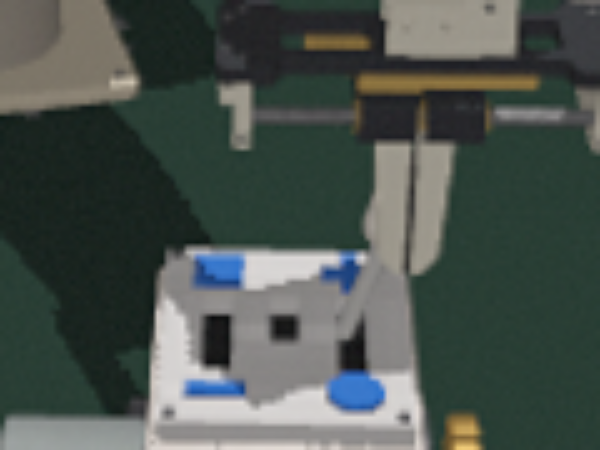

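Request:
carry_out(increments=[{"linear":[0.005,0,0.002],"yaw":0},{"linear":[0.01,0,0.003],"yaw":0},{"linear":[0.012,0,0.003],"yaw":0}])

```text
t: 7.88
tool_pos: [0.5849, 0.1393, 0.1723]
orientation: [-0.273, -2.093, 2.081]
force: [10.0, -1.2, -4.3]
opening: 0.0002
```

```bash
python3 -c "
from h import *
stat((-.025,.056,.172))
im=robot.read_camera('scene');cv2.imwrite('pics/s11.png',cv2.resize(im[130:220,240:360],None,fx=5,fy=5))
im=robot.read_camera('top');cv2.imwrite('pics/t11.png',cv2.resize(im[130:235,170:300],None,fx=5,fy=5))
"
```

```text
t 7.88 unit xy [-0.0201  0.0556] z 0.1723 op 0.0002 F unit [9.9 1.4] -4.3
yaw needed for tool x=-ux, z=-uy: 0.004 [[-1.0, 0.004], [-0.004, -1.0]] q [0.15 0.16 1.56 0.   1.42 1.97]
linear [ 0.0049  0.0003 -0.0004]
```

View pics/s11.png

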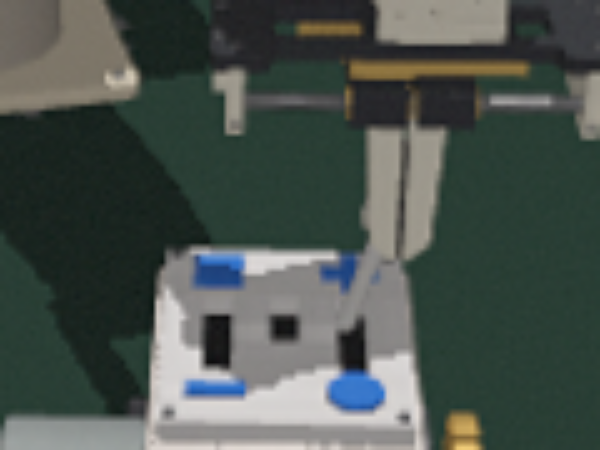

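View pics/t11.png

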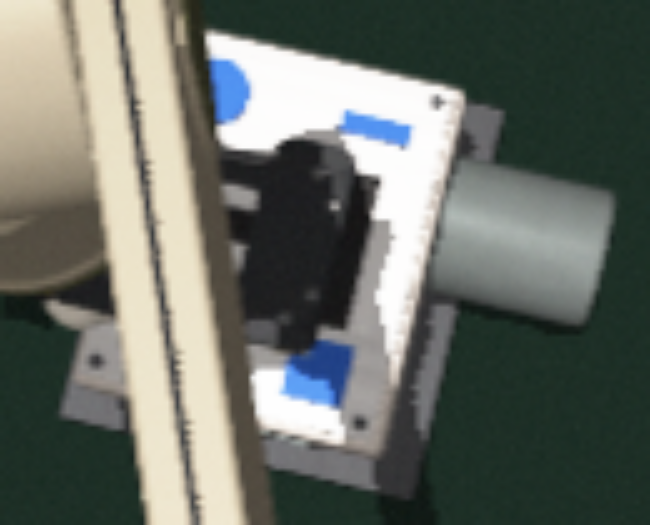

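Request:
carry_out(increments=[{"linear":[0.003,0,0],"yaw":0},{"linear":[0.006,0,0],"yaw":0},{"linear":[0.006,0,0],"yaw":0}])

```text
t: 8.35
tool_pos: [0.5835, 0.1393, 0.1726]
orientation: [-0.285, -2.096, 2.085]
force: [24.4, -2.4, -14.8]
opening: 0.0004
```

```bash
python3 -c "
from h import *
stat((-.025,.056,.172))
"
```

```text
t 8.35 unit xy [-0.0215  0.0553] z 0.1726 op 0.0004 F unit [24.2  4. ] -14.8
yaw needed for tool x=-ux, z=-uy: 0.003 [[-1.0, 0.003], [-0.003, -1.0]] q [0.15 0.15 1.57 0.   1.41 1.98]
linear [ 0.0036  0.0006 -0.0007]
```

The force jumped to 24 N with only 1.4 mm of travel, so the lever is at its stop. I'll back off and lift clear to check it.

Request:
carry_out(increments=[{"linear":[-0.02,0,0],"yaw":0},{"linear":[-0.06,0,0],"yaw":0},{"linear":[-0.06,-0.04,0],"yaw":0},{"linear":[-0.06,-0.09,0],"yaw":0},{"linear":[-0.06,-0.1,0.03],"yaw":0}])

```text
t: 8.98
tool_pos: [0.6338, 0.0957, 0.2779]
orientation: [-0.289, -2.101, 2.087]
force: [0.3, -0.4, 0.3]
opening: 0.0003
```

Request:
carry_out(increments=[{"linear":[0,0,0.06],"yaw":0},{"linear":[0,0,0.12],"yaw":0},{"linear":[0,0,0.18],"yaw":0},{"linear":[0,0,0.24],"yaw":0},{"linear":[0,0,0.3],"yaw":0}])

```text
t: 9.6
tool_pos: [0.5569, -0.1962, 0.2751]
orientation: [-0.288, -2.101, 2.086]
force: [0.7, -1.2, -0.4]
opening: 0.0008
```

```bash
python3 -c "
from h import *
stat()
im=robot.read_camera('scene');cv2.imwrite('pics/s12f.png',im);cv2.imwrite('pics/s12.png',cv2.resize(im[130:220,240:360],None,fx=5,fy=5))
im=robot.read_camera('top');cv2.imwrite('pics/t12f.png',im);cv2.imwrite('pics/t12.png',cv2.resize(im[130:235,170:300],None,fx=5,fy=5))
"
```

```text
t 9.6 unit xy [ 0.0391 -0.2758] z 0.2751 op 0.0008 F unit [ 1. -1.] -0.4
yaw needed for tool x=-ux, z=-uy: 0.005 [[-1.0, 0.005], [-0.005, -1.0]] q [-0.43  0.07  1.46  0.01  1.59  1.39]
```

View pics/s12.png

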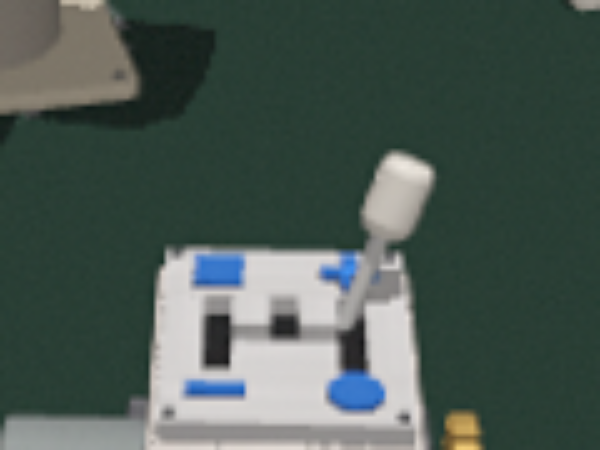

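View pics/t12.png

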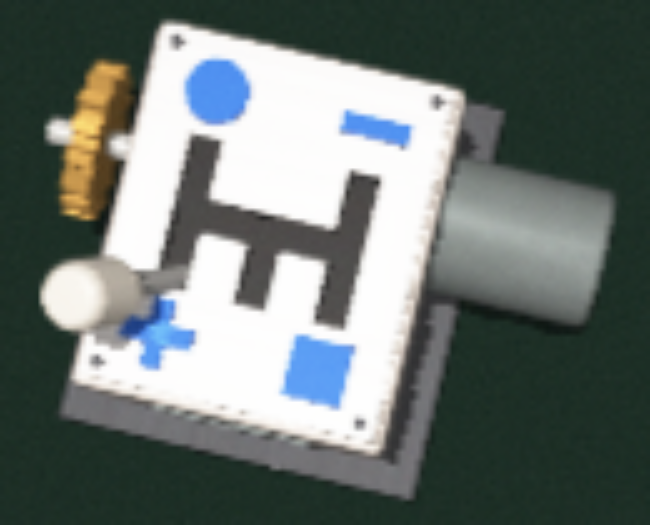

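View pics/t12f.png

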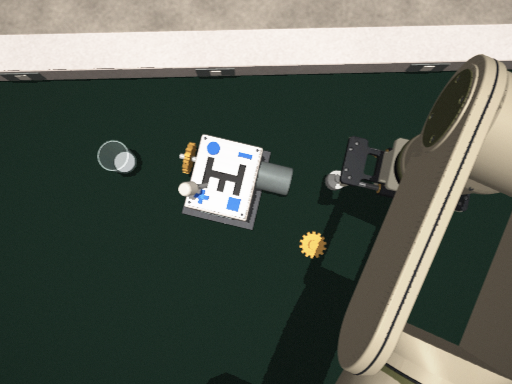

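The knob centre is at about crop (92,292) in the top view and (398,197) in the scene view. The stick is at the cross end of its slot, and the beaker and gear look unmoved. I'll triangulate to confirm.

```bash
python3 -c "
from h import *
X,e=tri(ray('top',188.4,188.4),ray('scene',319.6,169.4)); u=Ru.T@(X[:2]-C); print('knob',X,e,u)
d=np.r_[u,X[2]-.03]; print('r',np.linalg.norm(d)); st=90*d/np.linalg.norm(d); print('stick',st,'dist cross mm',np.hypot(st[0]+52,st[1]-34),'fore',np.arctan2(d[0],d[2]),'side',np.arctan2(d[1],d[2]))
a=cv2.imread('pics/top0.png').astype(int);b=cv2.imread('pics/t12f.png').astype(int)
D=np.abs(a-b).max(2)
for n,(x,y) in dict(beaker=(116,156),weight=(337,180),gear=(313,245)).items(): print(n,(D[y-16:y+17,x-18:x+19]>50).sum())
"
```

```text
knob [0.56139382 0.14612102 0.1802263 ] 0.003346951986437837 [-0.04454868  0.05620992]
r 0.16646946341369956
stick [-24.08478318  30.38931613  81.21830265] dist cross mm 28.14775956028763 fore -0.28828294994158377 side 0.358041329815738
beaker 0
weight 222
gear 133
```

The stick is 28.1 mm from the cross, which is fully home. The gripper is hiding the weight, so I'll move further off and check the loose items.

Request:
carry_out(increments=[{"linear":[0,0,0.06],"yaw":0},{"linear":[0,0,0.12],"yaw":0},{"linear":[0,0,0.18],"yaw":0},{"linear":[0,0,0.2],"yaw":0},{"linear":[0,0,0.2],"yaw":0}])

```text
t: 10.32
tool_pos: [0.5037, -0.3936, 0.2728]
orientation: [-0.294, -2.095, 2.082]
force: [0.0, 0.3, 0.8]
opening: 0.0003
```

```bash
python3 -c "
from h import *
stat()
t=robot.read_camera('top'); s=robot.read_camera('scene'); cv2.imwrite('pics/t13.png',t)
for n,B in (('top',t),('scene',s)):
  A=cv2.imread(f'pics/{n}0.png')
  for k,(x,y,r) in (dict(beaker=(116,156,22),weight=(337,180,14),gear=(313,245,17)) if n=='top' else dict(beaker=(391,222,20),weight=(200,241,14),gear=(215,210,14))).items():
    w=B[y-r-8:y+r+9,x-r-8:x+r+9]; m=cv2.matchTemplate(w,A[y-r:y+r+1,x-r:x+r+1],cv2.TM_CCOEFF_NORMED); _,v,_,l=cv2.minMaxLoc(m); print(n,k,'shift px',l[0]-8,l[1]-8,round(v,3))
im=B; X=robot.read_state(); print(X['dq'].round(3),X['t'])
d=cv2.absdiff(t,cv2.imread('pics/t12f.png')).max(2)[130:235,170:300]; print('lever diff',(d>60).sum())
"
```

```text
t 10.32 unit xy [ 0.0384 -0.4802] z 0.2728 op 0.0003 F unit [-0.   0.3] 0.8
yaw needed for tool x=-ux, z=-uy: -0.003 [[-1.0, -0.003], [0.003, -1.0]] q [-0.75  0.21  1.31  0.01  1.61  1.08]
top beaker shift px 0 0 1.0
top weight shift px 0 0 1.0
top gear shift px 0 0 1.0
scene beaker shift px 0 0 0.999
scene weight shift px 0 0 1.0
scene gear shift px 0 0 0.999
[ 0.016 -0.009  0.004 -0.003 -0.004 -0.003] 10.425
lever diff 0
```

View pics/t13.png

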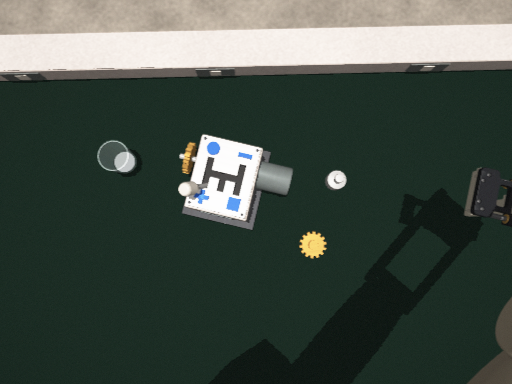

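The top view shows the lever home at (190,189) by the cross, the arm well clear on the right, and all the loose items where they started.

```bash
python3 -c "
from plant import robot
print(robot.close_job())"
```

```text
the job is handed in; nothing more can be done
None
```

The lever is fully home in the slot marked by the cross, and the job is handed in at about 10.4 s; no verdict is reported. With the gripper shut, I pushed the lever out of the rest leg, along the cross channel to the +y end, then towards -x into the cross slot. I pushed only from the side.

**Lever position:** the push ended at a hard stop with 24 N on the tool. Triangulating the knob afterwards put the stick 28.1 mm from the cross (fore -0.288, side 0.358). The two camera rays missed each other by 3.3 mm, but the knob came out 166 mm from the pivot against the 165 mm given. The lever had not moved between the last two pictures.

**Loose items and arm:** the beaker, weight and spare gear show no shift in either camera view. The arm is well clear of everything, with no contact force.

**Failed on the way:** two move calls were refused for missing yaw values, which I resent. The earlier picture differences at the weight and gear were gone once the arm had moved off.

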